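# Pack the colour-marked fixture parts into the caddy

### The job

Pack the four coloured fixture parts from the welding table into the caddy - yellow spacer block, green-collared bolt, blue V-block and red T-stop - each upright, the way up it is now, in the middle of the bay with the floor of its own colour. The spacer lies flush in its holder: press the end with the black dot down and outwards so that it tips and stays tipped, then grip the raised end and lift it out. Leave the bare-steel bolt and V-block standing where they are.

Things in the scene. Friction and masses are not known exactly. Their poses are not given: they have to be found in the camera images.
- spacer_centre (a point): Centre of the yellow block, 60 (x) x 56 (y) x 24 mm (z up), 0.2 kg, black dot on top at x +21. First flush in a white pocket: rim 44 mm above table, 8 mm walls, gap 1.5 (at dot end 7, wall 22 high). Press at x +30, going 8 mm down and 7 to +x at once, lift: it rocks, stays tipped 30 degrees, plain end 13 mm above rim. Grip that across y, tips just above the rim, 9 mm to -x of the first centre.
- green_bolt_centre (a point): Centre, half-way up, of a clamping bolt standing on its black head: the one with the bright green collar. Total height 56 mm: head 38 mm across and 18 mm high, steel neck 24 mm across to 28 mm, green collar 28 mm across from 28 to 50 mm, steel tip 16 mm across. z along the bolt, up. About 0.2 kg.
- blue_vblock_centre (a point): Centre, half-way up, of a blue V-block standing on its base, 44 x 44 x 36 mm high, with a V groove 28 mm wide and 14 mm deep along its x in the top; its flat side faces, 44 mm apart, look to +y and -y. z up. About 0.25 kg.
- red_stop_centre (a point): Centre, half-way up, of the red T-stop standing on its base: base plate 56 (x) x 44 (y) x 10 mm, and on its middle an upright plate 12 mm thick (x), 44 mm wide (y), up to 54 mm above the underside. Grip the upright plate across its 12 mm thickness (along x). z up. About 0.22 kg.
- bay_yellow_floor (a point): Centre of the top of the yellow plastic liner that floors one of the four bays of the low aluminium caddy. The bay is square, 92 mm inside, its sides along the point's x and y; its 5 mm walls stand 7 mm above this floor, which is 9 mm above the table. The caddy is 200 x 200 mm and fixed; which bay has which colour changes. z up.
- bay_green_floor (a point): Centre of the top of the green plastic liner that floors one of the four bays of the low aluminium caddy. The bay is square, 92 mm inside, its sides along the point's x and y; its 5 mm walls stand 7 mm above this floor, which is 9 mm above the table. The caddy is 200 x 200 mm and fixed; which bay has which colour changes. z up.
- bay_blue_floor (a point): Centre of the top of the blue plastic liner that floors one of the four bays of the low aluminium caddy. The bay is square, 92 mm inside, its sides along the point's x and y; its 5 mm walls stand 7 mm above this floor, which is 9 mm above the table. The caddy is 200 x 200 mm and fixed; which bay has which colour changes. z up.
- bay_red_floor (a point): Centre of the top of the red plastic liner that floors one of the four bays of the low aluminium caddy. The bay is square, 92 mm inside, its sides along the point's x and y; its 5 mm walls stand 7 mm above this floor, which is 9 mm above the table. The caddy is 200 x 200 mm and fixed; which bay has which colour changes. z up.
- plain_bolt_centre (a point): Centre, half-way up, of a clamping bolt standing on its black head: the look-alike of bare steel, without colour; stays where it is. Total height 56 mm: head 38 mm across and 18 mm high, steel neck 24 mm across to 28 mm, bare steel collar 28 mm across from 28 to 50 mm, steel tip 16 mm across. z along the bolt, up. About 0.2 kg.
- plain_vblock_centre (a point): Centre, half-way up, of a bare steel (uncoloured look-alike, stays where it is) V-block standing on its base, 44 x 44 x 36 mm high, with a V groove 28 mm wide and 14 mm deep along its x in the top; its flat side faces, 44 mm apart, look to +y and -y. z up. About 0.25 kg.
Not all that is in view belongs to the job. Of the things shaped like the part that bears blue_vblock_centre, the blue one is meant. What is shaped like the part that bears green_bolt_centre but pink is not meant.

How it is judged:
On the way:
1. the spacer block is tipped up in its pocket by pressing its end (angle between spacer_centre's own z axis and vertical above 0.4 rad and distance of spacer_centre from where it was at the start of the episode below 0.03 m), for 0.2 s.
At the end, for the whole second after the job is handed in: Each coloured part rests on the floor of its own colour, centre within 15 mm of the bay's centre (horizontally) and at most 6 mm above its standing height, upright within 0.12 rad, at rest; the bare-steel bolt and V-block are within 25 mm of where they began (horizontal distance between spacer_centre and bay_yellow_floor below 0.015 m and z of spacer_centre in the frame of bay_yellow_floor below 0.018 m and angle between each of spacer_centre, green_bolt_centre, blue_vblock_centre, red_stop_centre's own z axis and vertical below 0.12 rad and linear speed of each of spacer, green_bolt, blue_vblock, red_stop below 0.02 m/s and horizontal distance between green_bolt_centre and bay_green_floor below 0.015 m and z of green_bolt_centre in the frame of bay_green_floor below 0.034 m and horizontal distance between blue_vblock_centre and bay_blue_floor below 0.015 m and z of blue_vblock_centre in the frame of bay_blue_floor below 0.024 m and horizontal distance between red_stop_centre and bay_red_floor below 0.015 m and z of red_stop_centre in the frame of bay_red_floor below 0.033 m and distance of each of plain_bolt_centre, plain_vblock_centre from where it was at the start of the episode below 0.025 m); the robot touches nothing.
It fails at once if a bare-steel look-alike is moved by more than 25 mm or tipped over (distance of any of plain_bolt_centre, plain_vblock_centre from where it was at the start of the episode above 0.025 m or angle between any of plain_bolt_centre, plain_vblock_centre's own z axis and vertical above 0.4 rad).
It also fails if it takes over 122 s, if anything falls off the work surface, if the arm or the gripper's body presses on something with over 40 N, if the wrist force passes 120 N, or if a joint passes its speed limit or range.

### The arm

A 6-joint arm with a two-finger parallel gripper is mounted at the origin on the work surface. World frame = base frame: x ahead of the robot, y to its left, z up, the work surface at z = 0. Lengths are in m, angles in rad, forces in N, time in s.
With the tool pointing down it reaches from about 0.35 to 0.775 m from the base axis. Payload 5.5 kg.
Tool frame: the origin (TCP) lies at the very end of the fingers, on their centre line; the grasp point (between the pads) lies env.hold_point_z behind it (env.hold_point_z is the distance from the TCP to the grasp point, in m); z points along the fingers, y is the line along which they close (so a half turn about z gives the same grasp; the last joint's range is limited). The gripper opens to 85 mm and grips with 20 to 120 N. Pads are 22 mm wide; open, the fingers measure 114 mm over their backs; the gripper's body (76 mm by 85 mm) begins 54 mm behind the grasp point. The pads swing forward as they close: fully open they stand 13 mm farther back than shut.
Start: joints at [1.059, 0.313, 0.046, 1.304, 0, 1.431], TCP at [0.209, 0.536, 0.231] pointing down, gripper open.
Joint ranges: [-2.76, 2.76], [-0.86, 1.69], [-1.03, 1.26], [-2.2, 2.34], [-1.47, 1.5], [-3.14, 3.14]. Speed limits (rad/s): [2.57, 2.57, 3.14, 3.14, 3.14, 3.14].

### API

Orientations are given as a unit quaternion [w, x, y, z].
In Python, from workcell import env gives the robot as it stands.
- The arm moves only by the tool carry_out, never from a script. Its argument "steps" is a list of rows, each a list of 3 entries, a list of its own where there are three numbers: the turn, a rotation vector about the tool's x, y, z in degrees, then the shift along the tool's x, y, z in cm, then the closure in counts, from 0 (fully open) to 255 (shut). A call has exactly 8 rows; each row is the pose to reach, as a shift and turn from the pose commanded when the call began, along the tool's axes at that moment; what a row does not reach only later rows make up. A row lasts 1/8 s, in which the tool goes at most 62.5 mm and 10.7 degrees, less where a joint would pass 70% of its speed; a pose out of reach is approached as far as the arm can. A call with a gripper value outside its range is refused whole. The fingers move at their own pace and stop on an object; "force" is the grip in N (left out, the last holds). Time passes only in rows, so rows that repeat a pose let the fingers close, or fill a call up. It gives the time, the measured TCP pose, the force, the opening and the grip force at its end, in the units of the state.
- env.get_state(): the state, without advancing time (a new reading comes with each control period).
- env.read_camera(name): name is "scene" or "side" or "wrist"; returns (picture, depth): 384x512x3 uint8, red, green, blue; 384x512 float32, m along the optical axis (not along the pixel's ray), 0 where there is no reading.
- env.get_calibration(name): a dict with "fx", "fy", "cx", "cy" (pixels), "origin" and "orientation" of the camera in the world. Camera axes: x right, y up, looking along -z (the intrinsics and any distortion apply to the point x, -y, -z); pixel columns grow to the right and rows downward; lengths in m; the calibration is good to about 2 mm. A picture is of the moment at which its call begins: read the wrist's pose just before it. get_calibration takes no time and is no camera call; for the wrist camera it gives the pose at the moment of the call.
- env.hand_in(): hands the job in; it is judged then, once.
The state is a dict: "clock": time; "joint_pos": joint angles; "qvel": joint speeds; "tau": joint torques, N m; "tcp_pos": TCP position; "orientation": TCP orientation; "wrist_force": force on the tool from outside, world axes, zero at the start; "ft_torque": the same for the moment, N m; "finger_gap": finger opening in m; "grip_force": force on a finger pad.
Only numpy, scipy, OpenCV 4.12 (cv2) and the standard library are available. Lean on these libraries where they do the work, as an engineer would, in place of code of your own. Each camera call takes 0.05 s, during which the arm holds its last target. There are 200 camera calls.

## Working session

There is one attempt and no reset: what is moved stays moved. The work goes in short steps, Python scripts to look and compute and a tool call to move; the robot and the scene stay as the last step left them, time stands still between calls to the robot, and variables do not carry over. Pictures are saved under pics/ and viewed, at most 14 in all, crops included, and the job is handed in when it is done.

Besides the shell and the picture viewer there is one more tool, called as name([rows], argument=value, ...), one row to a line, values as JSON. carry_out: Moves the arm, as the interface text tells. Its arguments: {"type":"object","properties":{"steps":{"type":"array","items":{"type":"array"}},"force":{"type":"number"}},"required":["steps"]}

```bash
ls; mkdir -p pics
cat > h.py <<'E'
import numpy as np, cv2
from scipy.spatial.transform import Rotation as R
from workcell import env
def rot(q): return R.from_quat([q[1],q[2],q[3],q[0]]).as_matrix()
def look(n,save=None):
    c=env.get_calibration(n); p,d=env.read_camera(n)
    if save: cv2.imwrite('pics/'+save,p[:,:,::-1])
    return p,d,c
def ray(c,u,v):
    D=np.zeros(5)
    q=np.array([(u-c['cx'])/c['fx'],-(v-c['cy'])/c['fy'],-1.0])
    return np.array(c['origin']),rot(c['orientation'])@q
def onz(c,u,v,z):
    o,r=ray(c,u,v); return o+r*(z-o[2])/r[2]
def cloud(d,c):
    v,u=np.mgrid[:d.shape[0],:d.shape[1]]
    q=np.stack([(u-c['cx'])/c['fx']*d,-(v-c['cy'])/c['fy']*d,-d],-1)
    return q@rot(c['orientation']).T+np.array(c['origin'])
E
python3 - <<'E'
from h import *
s=env.get_state(); print(s['clock'],s['tcp_pos'],s['orientation'],s['finger_gap'],env.hold_point_z)
ims=[]
for n in('scene','side','wrist'):
    p,d,c=look(n,n+'0.png'); print(n,{k:np.round(v,4) if not isinstance(v,str) else v for k,v in c.items()}, (d>0).mean())
    np.savez(n+'0.npz',p=p,d=d)
E
```

```text
pics
0.0 [0.20864937 0.53528019 0.23042668] [-2.81735940e-04  1.84811138e-01  9.82773651e-01 -8.45804802e-04] 0.08530294542473013 0.0187
scene {'fx': np.float64(398.1051), 'fy': np.float64(398.1051), 'cx': np.float64(254.388), 'cy': np.float64(191.0383), 'origin': array([0.9857, 0.3685, 0.8564]), 'orientation': array([0.4132, 0.1156, 0.2497, 0.8681])} 0.9962056477864584
side {'fx': np.float64(473.744), 'fy': np.float64(473.744), 'cx': np.float64(261.3063), 'cy': np.float64(194.2654), 'origin': array([ 0.1858, -0.5975,  0.7821]), 'orientation': array([ 0.8791,  0.3779, -0.1084, -0.2694])} 0.9960886637369791
wrist {'fx': np.float64(297.0805), 'fy': np.float64(297.0805), 'cx': np.float64(255.0038), 'cy': np.float64(192.2335), 'origin': array([0.1426, 0.5622, 0.3725]), 'orientation': array([ 0.817 , -0.1176, -0.0799,  0.5588])} 0.9959920247395834
```

View pics/scene0.png

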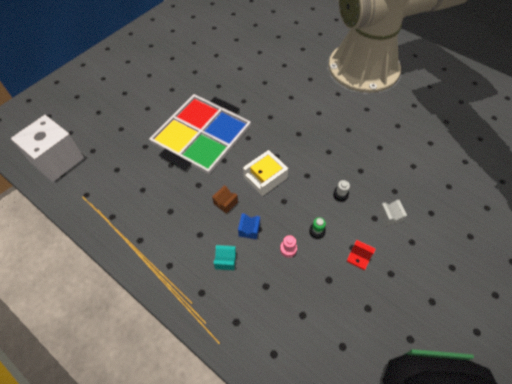

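View pics/side0.png

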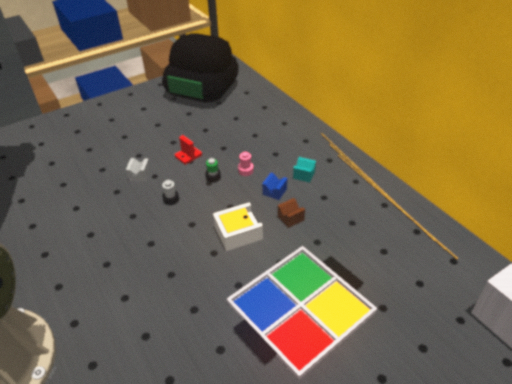

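The scene view shows the caddy at about (200,132), with red (198,115), blue (227,126), yellow (176,137) and green (204,151). The pocket is at (266,171) with its dot at (262,171). The blue V is at (249,226), the green bolt at (318,227), the red stop at (361,255), the plain bolt at (342,188) and the plain V at (395,210). The teal and brown V-blocks and the pink bolt are distractors. The side view agrees.

```bash
cat > m0.py <<'E'
from h import *
H={'red':[(0,6),(172,180)],'yellow':[(22,33)],'green':[(45,75)],'blue':[(105,125)]}
def masks(p):
    h=cv2.cvtColor(p,cv2.COLOR_RGB2HSV); o={}
    for k,rs in H.items():
        m=np.zeros(h.shape[:2],np.uint8)
        for a,b in rs: m|=cv2.inRange(h,(a,120,60),(b,255,255))
        o[k]=m
    return o
if __name__=='__main__':
  for n in('scene','side'):
    z=np.load(n+'0.npz'); c=env.get_calibration(n); X=cloud(z['d'],c)
    for k,m in masks(z['p']).items():
        nn,L,st,ce=cv2.connectedComponentsWithStats(m)
        for i in range(1,nn):
            if st[i,4]<25: continue
            P=X[L==i]; P=P[P[:,2]>-.05]
            if len(P)<20: continue
            med=np.median(P,0)
            if np.hypot(*med[:2])>1 : continue
            print(n,k,st[i,4],np.round(ce[i]),'med',np.round(med,3),'zmax',P[:,2].max().round(3),'ext',np.round(np.ptp(P,0),3))
    t=X[(np.abs(X[...,2])<.03)]; print('table z',np.median(t[:,2]))
E
python3 m0.py
```

```text
scene red 664 [197. 113.] med [ 0.477 -0.265  0.006] zmax 0.856 ext [0.556 0.682 0.858]
scene red 531 [360. 254.] med [0.566 0.327 0.013] zmax 0.856 ext [0.466 0.07  0.863]
scene red 41 [289. 248.] med [0.661 0.196 0.033] zmax 0.048 ext [0.026 0.025 0.035]
scene yellow 726 [176. 136.] med [ 0.575 -0.254  0.006] zmax 0.856 ext [0.46  0.67  0.857]
scene yellow 477 [265. 168.] med [0.526 0.022 0.041] zmax 0.856 ext [0.5   0.379 0.834]
scene green 720 [204. 151.] med [ 0.564 -0.156  0.006] zmax 0.856 ext [0.469 0.57  0.854]
scene green 76 [318. 226.] med [0.58  0.219 0.046] zmax 0.05 ext [0.022 0.026 0.016]
scene blue 656 [225. 127.] med [ 0.467 -0.167  0.006] zmax 0.856 ext [0.566 0.581 0.856]
scene blue 437 [249. 226.] med [0.671 0.088 0.028] zmax 0.856 ext [0.363 0.325 0.861]
table z -0.0024665249520917643
side red 463 [187. 150.] med [0.552 0.313 0.009] zmax 0.782 ext [0.41  1.014 0.79 ]
side red 155 [245. 166.] med [0.64  0.173 0.02 ] zmax 0.782 ext [0.473 0.795 0.78 ]
side red 2087 [300. 339.] med [ 0.476 -0.269  0.007] zmax 0.782 ext [0.339 0.378 0.782]
side yellow 496 [235. 220.] med [0.518 0.018 0.041] zmax 0.782 ext [0.374 0.647 0.755]
side yellow 1777 [337. 308.] med [ 0.573 -0.258  0.007] zmax 0.782 ext [0.437 0.39  0.782]
side green 25 [192.  82.] med [0.683 0.517 0.081] zmax 0.083 ext [0.023 0.039 0.01 ]
side green 71 [212. 166.] med [0.562 0.2   0.043] zmax 0.782 ext [0.394 0.818 0.753]
side green 1375 [301. 276.] med [ 0.561 -0.161  0.007] zmax 0.782 ext [0.421 0.484 0.779]
side blue 438 [274. 186.] med [0.658 0.076 0.024] zmax 0.782 ext [0.532 0.744 0.789]
side blue 1633 [264. 304.] med [ 0.465 -0.172  0.007] zmax 0.782 ext [0.325 0.472 0.779]
table z -0.002255949151309944
```

View pics/wrist0.png

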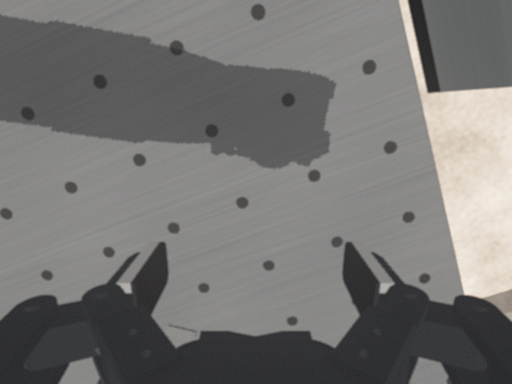

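The wrist view shows only table and fingers. Camera "up" is tool +x. Next I'll set up the move helper and plan the first view pose over the parts.

```bash
cat >> h.py <<'E'
def go(pos,yaw,tilt=None,st=None):
    """row (turn deg, shift cm) to put the TCP at pos, tool z down, tool y (closing line) at yaw deg (mod 180 nearest)"""
    s=st or env.get_state(); A=rot(s['orientation']); p=np.array(s['tcp_pos'])
    best=None
    for y in (yaw,yaw+180):
        a=np.radians(y); Y=np.array([np.cos(a),np.sin(a),0]); Z=np.array([0,0,-1.]); B=np.stack([np.cross(Y,Z),Y,Z],1)
        rv=R.from_matrix(A.T@B).as_rotvec(degrees=True)
        if best is None or np.linalg.norm(rv)<np.linalg.norm(best): best=rv
    return np.round(best,1).tolist(), np.round(A.T@(np.array(pos)-p)*100,2).tolist()
def tooly():
    A=rot(env.get_state()['orientation']); return np.degrees(np.arctan2(A[1,1],A[0,1]))
E
python3 - <<'E'
from h import *
s=env.get_state(); A=rot(s['orientation']); c=env.get_calibration('wrist')
print('cam in tool',A.T@(np.array(c['origin'])-s['tcp_pos']),'look',A.T@rot(c['orientation'])@[0,0,-1], tooly())
print('centre hits',onz(c,255,192,0),onz(c,0,0,0),onz(c,511,0,0),onz(c,255,300,0))
print(go([.53,.16,.26],68.7), go([.53,.16,.26],20))
E
```

```text
cam in tool [ 0.07136106  0.00076293 -0.14206337] look [-2.81605552e-01  9.53007987e-04  9.59529783e-01] 68.69683651398704
centre hits [0.24406244 0.52243847 0.        ] [-0.06249032  0.34097594  0.        ] [0.14127935 0.86414917 0.        ] [0.39745594 0.4627251  0.        ]
([-0.1, -0.0, -0.0], [-43.57, -23.3, -2.92]) ([-0.1, 0.0, 48.7], [-43.57, -23.3, -2.92])
```

carry_out([
  [[0,0,0],[-43.5,-23.3,-1.5],0],
  [[0,0,0],[-43.5,-23.3,-1.5],0],
  [[0,0,0],[-43.5,-23.3,-1.5],0],
  [[0,0,0],[-43.5,-23.3,-1.5],0],
  [[0,0,0],[-43.5,-23.3,-1.5],0],
  [[0,0,0],[-43.5,-23.3,-1.5],0],
  [[0,0,0],[-43.5,-23.3,-1.5],0],
  [[0,0,0],[-43.5,-23.3,-1.5],0],
], force=50)

```text
clock: 1.15
tcp_pos: [0.5307, 0.1587, 0.2462]
orientation: [-0.0, 0.185, 0.983, 0.0]
wrist_force: [1.1, 0.0, -0.2]
finger_gap: 0.0853
grip_force: 0.0
```

Run:
```python
from h import *
s=env.get_state(); print(s['clock'],s['tcp_pos'],tooly(),np.abs(s['qvel']).max(),s['wrist_force'])
import pickle
p,d,c=look('wrist','w1.png'); pickle.dump((p,d,c),open('w1.pkl','wb'))
```

```text
1.15 [0.53065673 0.15866783 0.2461736 ] 68.65492663809161 0.7201238028583559 [ 1.14947275  0.02929721 -0.18072203]
```

View pics/w1.png

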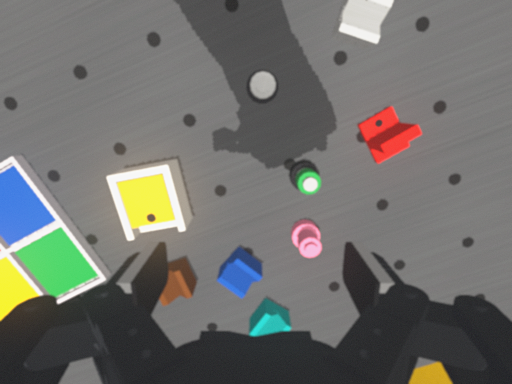

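The wrist view shows the red T-stop at (390,133), green bolt (308,180), blue V (241,272), pink (308,240), and the pocket (148,200) with its dot at (151,217). The low-walled dot end faces down in the image. Next: measure tops with the depth and by plane casting.

```bash
cat > m1.py <<'E'
from h import *; from m0 import masks
import pickle,sys
def rect(P):
    (c,s,a)=cv2.minAreaRect((P[:,:2]*1000).astype(np.float32)); return np.round(c,1),np.round(s,1),round(a,1)
def measure(f,seeds):
    p,d,c=pickle.load(open(f,'rb')); X=cloud(d,c); M=masks(p)
    for k,(u,v,z) in seeds.items():
        n,L,st,ce=cv2.connectedComponentsWithStats(M[k])
        i=min((i for i in range(1,n) if st[i,4]>30),key=lambda i:np.hypot(*(ce[i]-(u,v))))
        m=L==i; Z=X[...,2][m]; Z=Z[(Z>-.02)&(Z<.1)]
        print(k,'n',m.sum(),'ce',np.round(ce[i]),'depth z pct 50/90/98',np.round(np.percentile(Z,[50,90,98]),4))
        mt=m&(np.abs(X[...,2]-z)<.006); vs,us=np.nonzero(mt)
        if len(us)<10: continue
        Q=np.array([onz(c,a,b,z) for a,b in zip(us,vs)]); print('   top by plane: rect',*rect(Q),'mean',Q[:,:2].mean(0).round(4), 'n',len(us),'depth xy',X[mt][:,:2].mean(0).round(4))
        vs,us=np.nonzero(m); Q=np.array([onz(c,a,b,z) for a,b in zip(us,vs)]); print('   whole by plane', *rect(Q))
if __name__=='__main__':
    measure('w1.pkl',{'red':(390,133,.054),'green':(308,180,.05),'blue':(241,272,.036),'yellow':(146,200,.044)})
    p,d,c=pickle.load(open('w1.pkl','rb')); X=cloud(d,c)
    h=cv2.cvtColor(p,cv2.COLOR_RGB2HSV); g=(h[...,1]<40)&(h[...,2]>190)
    n,L,st,ce=cv2.connectedComponentsWithStats(g.astype(np.uint8))
    for i in range(1,n):
        if st[i,4]>60: print('white',st[i],ce[i],np.percentile(X[L==i][:,2],[10,50,90]).round(4))
    t=X[150:240,330:480,2]; print('table',np.median(t))
    for u,v in((262,85),(308,183),(151,217)): print(u,v,X[v,u])
E
python3 m1.py
```

```text
red n 1996 ce [387. 134.] depth z pct 50/90/98 [0.011  0.0537 0.0547]
   top by plane: rect [557.3 323.2] [13.9 45.9] 9.6 mean [0.5573 0.3236] n 504 depth xy [0.5575 0.3239]
   whole by plane [545.1 315.1] [52.1 58.1] 10.0
green n 259 ce [307. 179.] depth z pct 50/90/98 [0.0492 0.0504 0.051 ]
   top by plane: rect [568.6 213.1] [25.9 26.8] 71.0 mean [0.5665 0.2125] n 204 depth xy [0.5667 0.2125]
   whole by plane [567.2 212.1] [29.5 27.2] 25.6
blue n 1350 ce [240. 272.] depth z pct 50/90/98 [0.0294 0.036  0.0368]
   top by plane: rect [665.   85.2] [44.9 47. ] 28.4 mean [0.6647 0.0843] n 645 depth xy [0.6656 0.0838]
   whole by plane [658.9  88.5] [52.5 58.7] 28.6
yellow n 2036 ce [146. 200.] depth z pct 50/90/98 [0.0436 0.0445 0.045 ]
   top by plane: rect [521.5  21.1] [55.4 60.3] 79.2 mean [0.5194 0.0214] n 2027 depth xy [0.5195 0.0212]
   whole by plane [521.5  21.1] [55.4 60.3] 79.2
white [ 339    0   55   44 1612] [364.44602978  18.18424318] [0.0234 0.031  0.0359]
white [   0  156  106  148 1930] [ 45.76528497 238.8357513 ] [0.0049 0.0142 0.016 ]
white [ 106  164   80   77 1783] [146.21704992 199.2019069 ] [0.0209 0.0431 0.0443]
white [303 177  14  14 153] [309.80392157 183.96078431] [0.0541 0.0555 0.0565]
table -0.00011908382855338462
262 85 [0.44831338 0.19986659 0.05558136]
308 183 [0.56714162 0.21120387 0.05643109]
151 217 [0.54160239 0.01741151 0.04397394]
```

Run:
```python
from h import *; from m0 import masks
import pickle
p,d,c=pickle.load(open('w1.pkl','rb')); X=cloud(d,c)
print('bolt tip',onz(c,309.8,184,.056)[:2],'pink',X[245,310], 'brown',X[283,178],'teal',X[315,270])
m=(masks(p)['blue']>0)&(np.abs(X[...,2]-.036)<.003); m[:, :200]=0
P=X[m][:,:2]-[.665,.085]
for a in (28.4,118.4):
    t=np.radians(a); q=P@[np.cos(t),np.sin(t)]; print(a,np.histogram(q,10)[0],q.min(),q.max())
a=np.radians(-10.8); e=np.array([np.cos(a),np.sin(a)]); C=np.array([.5215,.0211])
pr=C+.030*e; print('press',pr, go([*pr,.075],79.2))
```

```text
bolt tip [0.5691662  0.21279835] pink [0.64338202 0.18860318 0.05521081] brown [0.64483885 0.00160775 0.03118295] teal [0.73650022 0.10219536 0.03547752]
28.4 [51 47 47 48 46 48 48 45 44 46] -0.021286323957124948 0.022647693563301017
118.4 [ 80 103  59   0   0   0   0  26  99 103] -0.02393047293804952 0.021322578473631254
press [0.55096862 0.01547856] ([-0.1, 0.2, -10.8], [-6.49, -12.25, 17.13])
```

carry_out([
  [[0,0,-10.8],[-6.5,-12.25,5],255],
  [[0,0,-10.8],[-6.5,-12.25,5],255],
  [[0,0,-10.8],[-6.5,-12.25,5],255],
  [[0,0,-10.8],[-6.5,-12.25,17],255],
  [[0,0,-10.8],[-6.5,-12.25,17],255],
  [[0,0,-10.8],[-6.5,-12.25,17],255],
  [[0,0,-10.8],[-6.5,-12.25,17],255],
  [[0,0,-10.8],[-6.5,-12.25,17],255],
])

```text
clock: 2.2
tcp_pos: [0.548, 0.0229, 0.0792]
orientation: [0.003, 0.091, 0.996, 0.0]
wrist_force: [0.9, -1.1, 0.4]
finger_gap: 0.0003
grip_force: 0.0
```

Run:
```python
from h import *
s=env.get_state(); print(s['tcp_pos'],tooly(),np.abs(s['qvel']).max(),s['wrist_force'])
print(go([.55097,.01548,.0445],79.2))
a=np.radians(-10.8); e=np.array([np.cos(a),np.sin(a)])
print('e in tool',rot(s['orientation']).T@[*e,0])
import pickle
p,d,c=look('wrist','w2.png'); pickle.dump((p,d,c),open('w2.pkl','wb'))
```

```text
[0.54796405 0.02292171 0.07919764] 79.52149921129013 0.007490405923755393 [ 0.92583773 -1.06804162  0.42332339]
([0.0, 0.3, 0.3], [-0.41, -0.68, 3.47])
e in tool [-0.99997123 -0.00561119  0.00510454]
```

View pics/w2.png

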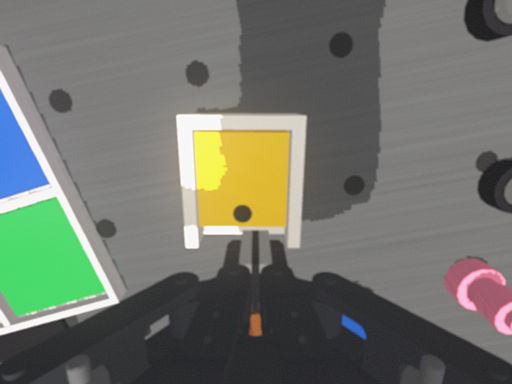

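The close view shows the pocket at (242,180), its dot at (242,214), and the closed tips at about (255,240). The tips are about 8 mm off in +y, matching the measured pose. I'll check the spacer again and correct.

Run:
```python
from m1 import *
measure('w2.pkl',{'yellow':(242,180,.044)})
p,d,c=pickle.load(open('w2.pkl','rb')); print('dot',onz(c,242,214,.044))
```

```text
yellow n 8327 ce [242. 176.] depth z pct 50/90/98 [0.0435 0.0443 0.0448]
   top by plane: rect [520.3  20.5] [55.6 59.4] 79.5 mean [0.5185 0.021 ] n 8182 depth xy [0.5186 0.021 ]
   whole by plane [520.3  20.6] [55.7 59.4] 79.5
dot [0.54208932 0.01652121 0.044     ]
```

carry_out([
  [[0,0.3,0.3],[-0.4,-0.7,2.2],255],
  [[0,0.3,0.3],[-0.4,-0.7,2.2],255],
  [[0,0.3,0.3],[-0.4,-0.7,2.2],255],
  [[0,0.3,0.3],[-0.4,-0.7,2.2],255],
  [[0,0.3,0.3],[-0.4,-0.7,2.2],255],
  [[0,0.3,0.3],[-0.4,-0.7,2.2],255],
  [[0,0.3,0.3],[-0.4,-0.7,2.2],255],
  [[0,0.3,0.3],[-0.4,-0.7,2.2],255],
])

```text
clock: 3.25
tcp_pos: [0.5482, 0.0153, 0.0543]
orientation: [-0.003, 0.094, 0.996, 0.0]
wrist_force: [0.5, -0.4, 0.3]
finger_gap: 0.0002
grip_force: 0.0
```

carry_out([
  [[0,0,0],[-0.2,0,0.6],255],
  [[0,0,0],[-0.2,0,1.0],255],
  [[0,0,0],[-0.35,0,1.2],255],
  [[0,0,0],[-0.5,0,1.4],255],
  [[0,0,0],[-0.7,0,1.6],255],
  [[0,0,0],[-0.9,0,1.8],255],
  [[0,0,0],[-0.9,0,1.8],255],
  [[0,0,0],[-0.9,0,1.8],255],
])

```text
clock: 4.25
tcp_pos: [0.557, 0.0136, 0.0363]
orientation: [-0.003, 0.094, 0.996, 0.0]
wrist_force: [-0.1, -0.4, -0.6]
finger_gap: 0.0001
grip_force: 0.0
```

carry_out([
  [[0,0,0],[0,0,-2],255],
  [[0,0,0],[0,0,-5],255],
  [[0,0,0],[1,0,-8],255],
  [[0,0,0],[2,0,-8],255],
  [[0,0,0],[2,0,-8],255],
  [[0,0,0],[2,0,-8],100],
  [[0,0,0],[2,0,-8],0],
  [[0,0,0],[2,0,-8],0],
])

```text
clock: 5.25
tcp_pos: [0.5377, 0.0173, 0.1158]
orientation: [-0.003, 0.094, 0.996, 0.0]
wrist_force: [-0.6, 0.2, -0.2]
finger_gap: 0.0547
grip_force: 0.0
```

Run:
```python
from m1 import *
s=env.get_state(); print(s['tcp_pos'],tooly(),np.abs(s['qvel']).max())
p,d,c=look('wrist','w3.png'); pickle.dump((p,d,c),open('w3.pkl','wb'))
X=cloud(d,c); M=masks(p)['yellow']; n,L,st,ce=cv2.connectedComponentsWithStats(M)
a=np.radians(-10.65); e=np.array([np.cos(a),np.sin(a)]); f=np.array([-e[1],e[0]])
for i in range(1,n):
    if st[i,4]>500:
        P=X[L==i]; P=P[P[:,2]>.02]
        if len(P)<300: continue
        q=P[:,:2]-[.5208,.0208]; x=q@e; y=q@f
        print(ce[i],[(round(float(np.median(x[k])),4),round(float(np.median(P[k,2])),4)) for k in [np.abs(x-t)<.003 for t in np.linspace(-.03,.03,7)] if k.sum()>5], np.percentile(y,[1,99]))
t=np.array([.5208,.0208])-.009*e; print('grip',t,go([*t,.0425],79.35))
```

```text
[0.53768357 0.0172717  0.11575998] 79.19533481262476 0.0027443574773444454
[253.77535817 183.16962751] [(-0.0199, 0.0418), (-0.0103, 0.0543), (0.0001, 0.0487), (0.01, 0.043), (0.02, 0.0372), (0.0297, 0.0315)] [-0.02703499  0.026552  ]
grip [0.51195503 0.02246328] ([0.0, -0.3, -0.2], [2.59, 0.03, 7.35])
```

View pics/w3.png

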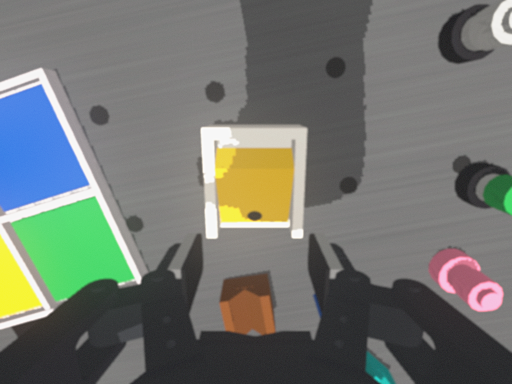

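The block is tipped 30 degrees, its raised edge at z 0.056. It shows at (254,183), with the dot low at (254,215). Now approaching to grip.

carry_out([
  [[0,0,0],[2.6,0,2],0],
  [[0,0,0],[2.6,0,5],0],
  [[0,0,0],[2.6,0,6.3],0],
  [[0,0,0],[2.6,0,6.3],0],
  [[0,0,0],[2.6,0,6.3],0],
  [[0,0,0],[2.6,0,6.3],0],
  [[0,0,0],[2.6,0,6.3],0],
  [[0,0,0],[2.6,0,6.3],0],
])

```text
clock: 6.3
tcp_pos: [0.5122, 0.0222, 0.0538]
orientation: [-0.002, 0.094, 0.996, 0.0]
wrist_force: [0.1, 0.4, -0.4]
finger_gap: 0.0855
grip_force: 0.0
```

Run:
```python
from h import *
s=env.get_state(); print(s['tcp_pos'],s['finger_gap'],np.abs(s['qvel']).max(),go([.512,.0225,.0425],79.35))
```

```text
[0.51215623 0.02219692 0.05381442] 0.08551956971158536 0.003358341873485266 ([0.0, -0.3, -0.2], [0.02, 0.03, 1.13])
```

carry_out([
  [[0,0,0],[0,0,0.6],0],
  [[0,0,0],[0,0,1.1],0],
  [[0,0,0],[0,0,1.1],0],
  [[0,0,0],[0,0,1.1],255],
  [[0,0,0],[0,0,1.1],255],
  [[0,0,0],[0,0,1.1],255],
  [[0,0,0],[0,0,1.1],255],
  [[0,0,0],[0,0,1.1],255],
], force=80)

```text
clock: 7.3
tcp_pos: [0.5118, 0.0222, 0.0429]
orientation: [-0.003, 0.094, 0.996, 0.0]
wrist_force: [-2.7, -0.8, 6.0]
finger_gap: 0.0525
grip_force: 83.0
```

carry_out([
  [[0,0,0],[0,0,-0.5],255],
  [[0,0,0],[0,0,-1.0],255],
  [[0,0,0],[0,0,-2],255],
  [[0,0,0],[0,0,-3],255],
  [[0,0,0],[0,0,-4.5],255],
  [[0,0,0],[0,0,-6],255],
  [[0,0,0],[0,0,-8],255],
  [[0,0,0],[0,0,-8],255],
])

```text
clock: 8.3
tcp_pos: [0.5139, 0.022, 0.1247]
orientation: [-0.0, 0.094, 0.996, 0.0]
wrist_force: [-0.5, 0.1, -1.6]
finger_gap: 0.0528
grip_force: 83.8
```

Run:
```python
from m1 import *
s=env.get_state(); print(s['tcp_pos'],s['finger_gap'],s['grip_force'],s['wrist_force'])
p,d,c=look('wrist','w4.png'); pickle.dump((p,d,c),open('w4.pkl','wb'))
```

```text
[0.51388466 0.02199225 0.12465939] 0.052843656176286335 83.82235050201416 [-0.54360704  0.05560345 -1.57248496]
```

View pics/w4.png

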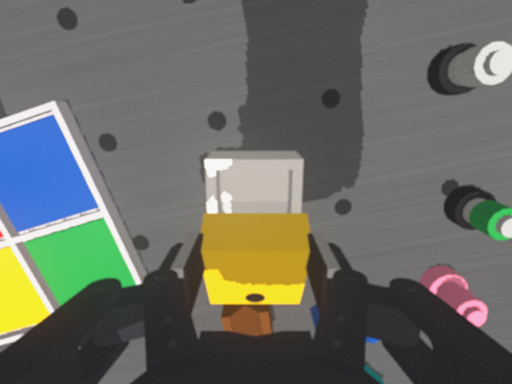

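The block is held level across, at (255,260), with its top face and dot end visible. Next I'll measure its tilt in the tool and move to view the caddy.

carry_out([
  [[0,0,0],[-4,-4,-12],255],
  [[0,0,0],[-12,-17,-13],255],
  [[0,0,0],[-12,-17,-13],255],
  [[0,0,0],[-12,-17,-13],255],
  [[0,0,0],[-12,-17,-13],255],
  [[0,0,0],[-12,-17,-13],255],
  [[0,0,0],[-12,-17,-13],255],
  [[0,0,0],[-12,-17,-13],255],
])

```text
clock: 9.35
tcp_pos: [0.5983, -0.1659, 0.2514]
orientation: [-0.003, 0.093, 0.996, 0.001]
wrist_force: [-0.7, -0.4, -1.3]
finger_gap: 0.0524
grip_force: 84.7
```

```bash
cat > bays.py <<'E'
from m1 import *
s=env.get_state(); print(s['tcp_pos'],s['finger_gap'],s['grip_force'],np.abs(s['qvel']).max())
p,d,c=look('wrist','w5.png'); pickle.dump((p,d,c),open('w5.pkl','wb')); X=cloud(d,c)
for k,m in masks(p).items():
    m=m.copy(); m[(np.abs(X[...,2]-.009)>.006)]=0
    m=cv2.morphologyEx(m,cv2.MORPH_OPEN,np.ones((3,3)))
    n,L,st,ce=cv2.connectedComponentsWithStats(m)
    for i in range(1,n):
        if st[i,4]<800: continue
        vs,us=np.nonzero(L==i); Q=np.array([onz(c,a,b,.009) for a,b in zip(us,vs)])
        print(k,st[i,4],ce[i].round(),'z',np.median(X[L==i][:,2]).round(4),*rect(Q))
# block in tool frame
A=rot(s['orientation']); y=masks(p)['yellow']>0
T=(X-s['tcp_pos'])@A; b=y&(np.linalg.norm(T-[0,0,-.02],axis=-1)<.07)
B=T[b]; print('block pts',len(B),'y',np.percentile(B[:,1],[2,98]).round(4))
print([(round(float(t),3),round(float(np.median(B[np.abs(B[:,0]-t)<.003,2])),4)) for t in np.arange(-.05,.04,.005) if (np.abs(B[:,0]-t)<.003).sum()>10])
E
python3 bays.py
```

```text
[ 0.59829832 -0.16586795  0.25136433] 0.05242098846060295 84.67785000801086 0.009525435013855315
red 5275 [156.  81.] z 0.0084 [ 478.6 -264.5] [85.8 86.6] 6.6
yellow 4313 [185. 157.] z 0.0085 [ 575.3 -253.3] [86.4 86.4] 6.5
green 3360 [261. 129.] z 0.0086 [ 563.5 -156.4] [83.7 82.9] 6.5
blue 5444 [232.  55.] z 0.0084 [ 467.5 -167.7] [85.1 84.9] 6.6
block pts 9100 y [-0.0252  0.027 ]
[(-0.05, 0.0172), (-0.045, 0.0156), (-0.04, 0.0127), (-0.035, 0.0099), (-0.03, 0.007), (-0.025, 0.0041), (-0.02, 0.0014), (-0.015, -0.0014), (-0.01, -0.0043), (-0.005, -0.0071), (-0.0, -0.01), (0.005, -0.0083), (0.01, -0.0002), (0.015, 0.0062)]
```

View pics/w5.png

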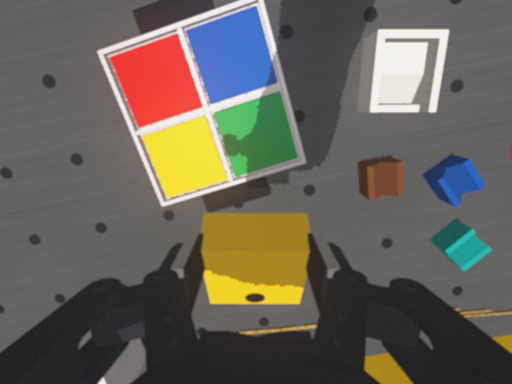

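The caddy is clear: red (156,81), blue (232,55), yellow (185,157) and green (261,129). All floors measure z≈0.0085, with a 97 mm pitch and 6.6° yaw. The block sits 29.6° tilted in the tool, so I level it by turning -29.6° about tool y.

carry_out([
  [[0,-10,0],[2.8,-9.1,5],255],
  [[0,-20,0],[2.8,-9.1,9],255],
  [[0,-29.6,0],[2.8,-9.1,14],255],
  [[0,-29.6,0],[2.8,-9.1,16],255],
  [[0,-29.6,0],[2.8,-9.1,16],255],
  [[0,-29.6,0],[2.8,-9.1,16],255],
  [[0,-29.6,0],[2.8,-9.1,16],255],
  [[0,-29.6,0],[2.8,-9.1,16],255],
])

```text
clock: 10.4
tcp_pos: [0.5561, -0.2528, 0.0948]
orientation: [0.254, 0.09, 0.963, -0.025]
wrist_force: [-0.2, 0.1, -0.8]
finger_gap: 0.0526
grip_force: 84.7
```

```bash
cat > blk.py <<'E'
from m1 import *
s=env.get_state(); print(s['tcp_pos'],s['finger_gap'],s['grip_force'],s['wrist_force'])
p,d,c=look('wrist'); X=cloud(d,c); y=masks(p)['yellow']>0
A=rot(s['orientation']); T=(X-s['tcp_pos'])@A
b=y&(np.linalg.norm(T-[-.02,0,.003],axis=-1)<.05); P=X[b]
v=np.median(P,0)
import numpy as np
# top face plane fit: robust
Q=P
for _ in range(8):
    m=Q.mean(0); w=np.linalg.svd((Q-m)[::5],full_matrices=False)[2][2]; r=np.abs((Q-m)@w); Q=Q[r<max(.0015,np.percentile(r,85))]
w*=np.sign(w[2]); print('n',len(P),len(Q),'normal',w.round(3),'tilt deg',np.degrees(np.arccos(w[2])).round(1)); print(*rect(Q),'z',np.percentile(Q[:,2],[5,50,95]).round(4))
print('in tool: down',A.T@[0,0,-1.],' world x/y',A.T@[1,0,0.],A.T@[0,1.,0])
E
python3 blk.py
```

```text
[ 0.55613219 -0.25277297  0.09480364] 0.05263521937161877 84.7451376914978 [-0.20879471  0.06801024 -0.84217793]
n 8821 4366 normal [-0.007  0.003  1.   ] tilt deg 0.4
[ 576.3 -255.7] [55.9 61.4] 78.9 z [0.1025 0.1032 0.1036]
in tool: down [0.49291831 0.00212926 0.87007299]  world x/y [-0.85499039  0.18658981  0.48391701] [ 0.16131637  0.9824356  -0.09379402]
```

carry_out([
  [[0,0,0],[1.5,0.2,2.5],255],
  [[0,0,0],[2.5,0.25,4.2],255],
  [[0,0,0],[3.1,0.25,5.2],255],
  [[0,0,0],[3.4,0.25,5.7],255],
  [[0,0,0],[3.55,0.25,5.95],255],
  [[0,0,0],[3.55,0.25,5.95],255],
  [[0,0,0],[3.55,0.25,5.95],255],
  [[0,0,0],[3.55,0.25,5.95],255],
])

```text
clock: 11.45
tcp_pos: [0.5534, -0.2493, 0.0241]
orientation: [0.253, 0.091, 0.963, -0.024]
wrist_force: [-0.4, 1.4, 5.9]
finger_gap: 0.0522
grip_force: 85.6
```

```bash
python3 blk.py
```

```text
[ 0.55344597 -0.24926241  0.02410464] 0.052233205434107206 85.56732773780823 [-0.42027069  1.38312276  5.92078408]
n 10791 2939 normal [-0.434  0.121  0.893] tilt deg 26.8
[ 558.  -249.1] [56.1 57.4] 78.1 z [0.0086 0.0201 0.0331]
in tool: down [4.91874050e-01 7.46555756e-04 8.70666045e-01]  world x/y [-0.85536488  0.18706916  0.48306941] [ 0.16251413  0.98234646 -0.09265304]
```

carry_out([
  [[0,0,0],[0,0,0],50],
  [[0,0,0],[0,0,0],50],
  [[0,0,0],[0,0,0],50],
  [[0,0,0],[0,0,-3],50],
  [[0,0,0],[0,0,-8],50],
  [[0,10,0],[-2,0,-12],50],
  [[0,20,0],[-2,0,-14],50],
  [[0,29.5,0],[-2,0,-14],0],
])

```text
clock: 12.5
tcp_pos: [0.5024, -0.2401, 0.1586]
orientation: [0.017, 0.094, 0.995, -0.003]
wrist_force: [0.7, -0.4, -1.2]
finger_gap: 0.0838
grip_force: 0.0
```

Run:
```python
from m1 import *
s=env.get_state(); print(s['tcp_pos'],tooly(),np.abs(s['qvel']).max())
for n in('scene',):
    p,d,c=look(n,n+'6.png'); X=cloud(d,c); y=masks(p)['yellow']>0
    P=X[y&(np.hypot(X[...,0]-.575,X[...,1]+.253)<.06)&(X[...,2]>.024)&(X[...,2]<.05)]
    print(n,len(P),*rect(P),np.percentile(P[:,2],[5,50,95]).round(4))
print(go([.5690,.2127,.12],79), go([.5573,.3232,.12],9.6))
```

```text
[ 0.50241614 -0.24007162  0.15859474] 79.15284496473174 1.944567694959037
scene 390 [ 574.7 -248.9] [60.5 60.9] 78.6 [0.0265 0.0302 0.0328]
([0.0, 1.3, 0.2], [2.24, 45.73, 3.61]) ([0.8, 1.2, 69.6], [5.46, 56.36, 3.53])
```

carry_out([
  [[0,0.1,0],[2,6,0],0],
  [[0,0.1,0],[2.2,20,1],0],
  [[0,0.1,0],[2.2,45.5,3],0],
  [[0,0.1,0],[2.2,45.5,3],0],
  [[0,0.1,0],[2.2,45.5,3],0],
  [[0,0.1,0],[2.2,45.5,3],0],
  [[0,0.1,0],[2.2,45.5,3],0],
  [[0,0.1,0],[2.2,45.5,3],0],
])

```text
clock: 13.55
tcp_pos: [0.5664, 0.215, 0.1228]
orientation: [0.016, 0.092, 0.996, -0.001]
wrist_force: [-0.6, -1.4, -0.0]
finger_gap: 0.0855
grip_force: 0.0
```

carry_out([
  [[0,0,0],[0,0,0],0],
  [[0,0,0],[0,0,0],0],
  [[0,0,0],[0,0,0],0],
  [[0,0,0],[0,0,0],0],
  [[0,0,0],[0,0,0],0],
  [[0,0,0],[0,0,0],0],
  [[0,0,0],[0,0,0],0],
  [[0,0,0],[0,0,0],0],
])

```text
clock: 14.55
tcp_pos: [0.5668, 0.2119, 0.124]
orientation: [0.016, 0.094, 0.995, -0.001]
wrist_force: [-0.1, 0.4, 0.6]
finger_gap: 0.0857
grip_force: 0.0
```

Run:
```python
from m1 import *
s=env.get_state(); print(s['tcp_pos'],tooly(),np.abs(s['qvel']).max())
p,d,c=look('wrist','w7.png'); pickle.dump((p,d,c),open('w7.pkl','wb')); X=cloud(d,c)
m=(np.hypot(X[...,0]-.569,X[...,1]-.2127)<.02)&(X[...,2]>.0525)&(X[...,2]<.062)
vs,us=np.nonzero(m); print('tip',len(us),onz(c,us.mean(),vs.mean(),.056),X[m].mean(0),np.ptp(X[m],0))
t=X[m].mean(0); print(go([t[0],t[1],.021],79))
```

```text
[0.56683287 0.21187032 0.12395596] 79.19244023505367 0.0013226398307427181
tip 362 [0.56897287 0.21328579 0.056     ] [0.56918316 0.21324802 0.05548867] [0.01599373 0.01559108 0.00444545]
([0.0, 1.9, 0.2], [0.13, 0.18, 10.3])
```

carry_out([
  [[0,1.8,0],[0.1,0.2,3],0],
  [[0,1.8,0],[0.1,0.2,6],0],
  [[0,1.8,0],[0.1,0.2,9],0],
  [[0,1.8,0],[0.1,0.2,10.2],0],
  [[0,1.8,0],[0.1,0.2,10.2],0],
  [[0,1.8,0],[0.1,0.2,10.2],255],
  [[0,1.8,0],[0.1,0.2,10.2],255],
  [[0,1.8,0],[0.1,0.2,10.2],255],
], force=60)

```text
clock: 15.6
tcp_pos: [0.5701, 0.2135, 0.0229]
orientation: [0.001, 0.094, 0.996, 0.0]
wrist_force: [-0.2, 0.6, -0.2]
finger_gap: 0.0324
grip_force: 0.0
```

carry_out([
  [[0,0,0],[0,0,0],255],
  [[0,0,0],[0,0,0],255],
  [[0,0,0],[0,0,0],255],
  [[0,0,0],[0,0,0],255],
  [[0,0,0],[0,0,-0.5],255],
  [[0,0,0],[0,0,-2],255],
  [[0,0,0],[0,0,-5],255],
  [[0,0,0],[0,0,-10],255],
])

```text
clock: 16.6
tcp_pos: [0.5678, 0.213, 0.1216]
orientation: [-0.002, 0.094, 0.996, -0.001]
wrist_force: [0.3, -0.1, -2.4]
finger_gap: 0.0265
grip_force: 59.2
```

Run:
```python
from m1 import *
s=env.get_state(); print(s['tcp_pos'],s['finger_gap'],s['grip_force'],np.abs(s['qvel']).max())
print(go([.5638,-.1567,.12],79.2))
```

```text
[0.56775515 0.21296421 0.12163318] 0.02652418191744182 59.22409236431122 0.8875803949555297
([-0.1, -0.2, -0.0], [-6.55, -36.38, 0.2])
```

carry_out([
  [[0,0,0],[0,0,-2],255],
  [[0,0,0],[-6.5,-36.3,-2],255],
  [[0,0,0],[-6.5,-36.3,-2],255],
  [[0,0,0],[-6.5,-36.3,-2],255],
  [[0,0,0],[-6.5,-36.3,-2],255],
  [[0,0,0],[-6.5,-36.3,-2],255],
  [[0,0,0],[-6.5,-36.3,-2],255],
  [[0,0,0],[-6.5,-36.3,3],255],
])

```text
clock: 17.6
tcp_pos: [0.5693, -0.1618, 0.0963]
orientation: [0.006, 0.097, 0.995, -0.002]
wrist_force: [0.9, 0.3, -3.3]
finger_gap: 0.0262
grip_force: 60.0
```

carry_out([
  [[0,0,0],[0,0,0],255],
  [[0,0,0],[0,0,0],255],
  [[0,0,0],[0,0,0],255],
  [[0,0,0],[0,0,0],255],
  [[0,0,0],[0,0,0],255],
  [[0,0,0],[0,0,0],255],
  [[0,0,0],[0,0,0],255],
  [[0,0,0],[0,0,0],255],
])

```text
clock: 18.6
tcp_pos: [0.5651, -0.1554, 0.0919]
orientation: [0.0, 0.094, 0.996, 0.0]
wrist_force: [-0.4, -0.7, -2.6]
finger_gap: 0.0265
grip_force: 59.8
```

Run:
```python
from m1 import *
s=env.get_state(); print(s['tcp_pos'],s['finger_gap'],s['grip_force'],np.abs(s['qvel']).max())
print(go([.5638,-.1567,.032],79.2))
p,d,c=look('wrist','w8.png'); pickle.dump((p,d,c),open('w8.pkl','wb')); X=cloud(d,c)
T=(X-s['tcp_pos'])@rot(s['orientation'])
g=masks(p)['green']>0; B=T[g&(np.abs(T[...,0])<.03)&(np.abs(T[...,1])<.03)&(np.abs(T[...,2])<.06)]
print('collar in tool',len(B),B.min(0),B.max(0))
y=masks(p)['yellow']>0; P=X[y&(np.hypot(X[...,0]-.575,X[...,1]+.253)<.06)&(X[...,2]>.029)&(X[...,2]<.05)]; print('spacer',len(P),*(rect(P) if len(P)>20 else []),np.percentile(P[:,2],[5,50,95]))
```

```text
[ 0.56509706 -0.15540017  0.09191658] 0.026544821073567607 59.792370200157166 0.0015478233056931817
([0.0, 0.1, -0.0], [0.11, -0.15, 5.99])
collar in tool 2028 [-0.01146315 -0.01548933 -0.0290836 ] [0.01932722 0.02076026 0.02331195]
spacer 5453 [ 573.5 -252. ] [57.4 61.1] 79.2 [0.03144153 0.03255327 0.0335479 ]
```

View pics/w8.png

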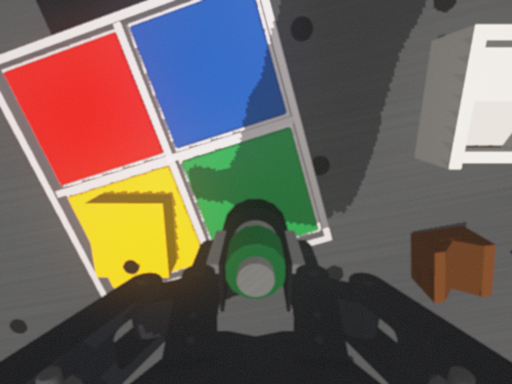

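The spacer is flat in yellow at (0.5735,-0.252), within 2 mm. The bolt hangs upright at (257,260) over the green bay.

carry_out([
  [[0,0,0],[0.1,-0.15,2],255],
  [[0,0,0],[0.1,-0.15,4],255],
  [[0,0,0],[0.1,-0.15,5],255],
  [[0,0,0],[0.1,-0.15,5.7],255],
  [[0,0,0],[0.1,-0.15,6.1],255],
  [[0,0,0],[0.1,-0.15,6.1],255],
  [[0,0,0],[0.1,-0.15,6.1],255],
  [[0,0,0],[0.1,-0.15,6.1],255],
])

```text
clock: 19.65
tcp_pos: [0.5644, -0.1569, 0.0321]
orientation: [0.001, 0.094, 0.996, -0.0]
wrist_force: [-2.2, 0.1, 5.5]
finger_gap: 0.0261
grip_force: 60.3
```

carry_out([
  [[0,0,0],[0,0,0],150],
  [[0,0,0],[0,0,0],130],
  [[0,0,0],[0,0,0],100],
  [[0,0,0],[0,0,0],100],
  [[0,0,0],[0,0,-3],100],
  [[0,0,0],[0,0,-7],100],
  [[0,0,0],[0,0,-12],100],
  [[0,0,0],[0,0,-12],0],
])

```text
clock: 20.65
tcp_pos: [0.5667, -0.1579, 0.1557]
orientation: [0.005, 0.094, 0.996, -0.001]
wrist_force: [0.3, -0.9, -0.8]
finger_gap: 0.0685
grip_force: 0.0
```

Run:
```python
from m1 import *
s=env.get_state(); print(s['tcp_pos'],tooly(),np.abs(s['qvel']).max())
print(go([.6662,.0842,.13],118.4))
p,d,c=look('wrist'); X=cloud(d,c)
m=(np.hypot(X[...,0]-.5638,X[...,1]+.1567)<.03)&(X[...,2]>.06)&(X[...,2]<.075); print('tip',m.sum(),X[m].mean(0) if m.any() else '')
```

```text
[ 0.56669808 -0.15787789  0.15566121] 79.18847383531919 0.07987572175957597
([-0.3, 0.5, -39.2], [-5.21, 25.65, 2.57])
tip 316 [ 0.56386104 -0.15563646  0.06435018]
```

carry_out([
  [[0,0,-10],[-5.2,6,0],0],
  [[0,0,-20],[-5.2,25.6,2],0],
  [[0,0,-30],[-5.2,25.6,2.5],0],
  [[0,0,-39.2],[-5.2,25.6,2.5],0],
  [[0,0,-39.2],[-5.2,25.6,2.5],0],
  [[0,0,-39.2],[-5.2,25.6,2.5],0],
  [[0,0,-39.2],[-5.2,25.6,2.5],0],
  [[0,0,-39.2],[-5.2,25.6,2.5],0],
])

```text
clock: 21.7
tcp_pos: [0.6629, 0.0833, 0.1262]
orientation: [0.001, -0.244, 0.97, -0.0]
wrist_force: [0.4, 0.3, 0.4]
finger_gap: 0.0855
grip_force: 0.0
```

Run:
```python
from m1 import *
s=env.get_state(); print(s['tcp_pos'],tooly(),np.abs(s['qvel']).max())
p,d,c=look('wrist','w9.png'); X=cloud(d,c)
m=(masks(p)['blue']>0)&(np.abs(X[...,2]-.036)<.003)&(np.hypot(X[...,0]-.666,X[...,1]-.084)<.05); vs,us=np.nonzero(m)
print(m.sum(), *rect(X[m]), *rect(np.array([onz(c,a,b,.036) for a,b in zip(us,vs)])))
r=rect(X[m])[0]/1000; print(go([*r,.006],118.4))
```

```text
[0.66293403 0.08326477 0.12622535] 118.23451126135842 0.004702285166523003
1301 [665.9  84. ] [44.4 43.6] 28.7 [665.5  83.8] [43.8 43.4] 28.3
([-0.0, 0.1, -0.2], [-0.28, -0.07, 12.04])
```

View pics/w9.png

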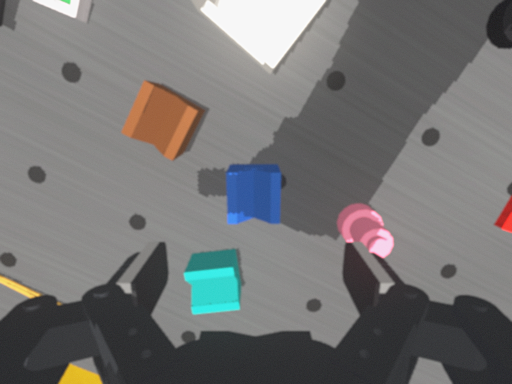

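The view shows the blue V at (254,193) with clear space on both sides. Pink is at (365,230) and teal at (213,280).

carry_out([
  [[0,0,0],[-0.3,-0.05,4],0],
  [[0,0,0],[-0.3,-0.05,8],0],
  [[0,0,0],[-0.3,-0.05,11],0],
  [[0,0,0],[-0.3,-0.05,11.9],0],
  [[0,0,0],[-0.3,-0.05,11.9],0],
  [[0,0,0],[-0.3,-0.05,11.9],0],
  [[0,0,0],[-0.3,-0.05,11.9],255],
  [[0,0,0],[-0.3,-0.05,11.9],255],
], force=60)

```text
clock: 22.75
tcp_pos: [0.6666, 0.0861, 0.0081]
orientation: [0.001, -0.245, 0.969, -0.0]
wrist_force: [0.4, 0.3, 0.4]
finger_gap: 0.0517
grip_force: 0.0
```

carry_out([
  [[0,0,0],[0,0,0],255],
  [[0,0,0],[0,0,0],255],
  [[0,0,0],[0,0,0],255],
  [[0,0,0],[0,0,-0.5],255],
  [[0,0,0],[0,0,-2],255],
  [[0,0,0],[0,0,-5],255],
  [[0,0,0],[0,0,-10],255],
  [[0,0,0],[0,0,-14],255],
])

```text
clock: 23.75
tcp_pos: [0.6659, 0.086, 0.1496]
orientation: [0.001, -0.245, 0.969, -0.0]
wrist_force: [-0.0, -0.5, -1.7]
finger_gap: 0.043
grip_force: 62.2
```

Run:
```python
from m1 import *
s=env.get_state(); print(s['tcp_pos'],s['finger_gap'],s['grip_force'])
print(go([.4674,-.1679,.13],96.6))
```

```text
[0.66588324 0.08603407 0.14958864] 0.04299192890890717 62.1849687024951
([-0.0, 0.1, 21.8], [29.54, -12.9, 1.92])
```

carry_out([
  [[0,0,10],[6,-2.5,-2],255],
  [[0,0,21.8],[29.5,-12.8,-1],255],
  [[0,0,21.8],[29.5,-12.8,-1],255],
  [[0,0,21.8],[29.5,-12.8,-1],255],
  [[0,0,21.8],[29.5,-12.8,-1],255],
  [[0,0,21.8],[29.5,-12.8,-1],255],
  [[0,0,21.8],[29.5,-12.8,0],255],
  [[0,0,21.8],[29.5,-12.8,5],255],
])

```text
clock: 24.75
tcp_pos: [0.4711, -0.1677, 0.099]
orientation: [0.004, -0.058, 0.998, -0.002]
wrist_force: [0.8, 0.1, -2.6]
finger_gap: 0.0432
grip_force: 62.4
```

carry_out([
  [[0,0,0],[0,0,0],255],
  [[0,0,0],[0,0,0],255],
  [[0,0,0],[0,0,0],255],
  [[0,0,0],[0,0,0],255],
  [[0,0,0],[0,0,0],255],
  [[0,0,0],[0,0,0],255],
  [[0,0,0],[0,0,0],255],
  [[0,0,0],[0,0,0],255],
])

```text
clock: 25.75
tcp_pos: [0.4671, -0.1669, 0.0968]
orientation: [0.001, -0.057, 0.998, 0.0]
wrist_force: [-0.0, 0.8, -2.7]
finger_gap: 0.0433
grip_force: 62.2
```

Run:
```python
from m1 import *
s=env.get_state(); print(s['tcp_pos'],s['finger_gap'],s['grip_force'],tooly())
p,d,c=look('wrist','w10.png'); X=cloud(d,c); A=rot(s['orientation']); T=(X-s['tcp_pos'])@A
b=(masks(p)['blue']>0)&(np.abs(T)<[.04,.04,.05]).all(-1); B=T[b]; top=B[B[:,2]<np.percentile(B[:,2],3)+.003]
print('block in tool: top z',np.percentile(B[:,2],[1,5]),*rect(top))
P=A@[*(rect(top)[0]/1000),0]; print(P); print(go([.4674-P[0],-.1679-P[1],.0165],96.6))
```

```text
[ 0.46712483 -0.16687735  0.09684242] 0.04333537492869047 62.16661959886551 96.577880191553
block in tool: top z [-0.028566   -0.02800081] [1.9 0.8] [44.1 44.7] 89.2
[-1.97913437e-03  5.77081807e-04 -1.93670252e-06]
([-0.0, 0.1, -0.0], [-0.2, -0.18, 8.03])
```

carry_out([
  [[0,0,0],[-0.2,-0.15,3],255],
  [[0,0,0],[-0.2,-0.15,5.5],255],
  [[0,0,0],[-0.2,-0.15,7],255],
  [[0,0,0],[-0.2,-0.15,7.6],255],
  [[0,0,0],[-0.2,-0.15,7.9],255],
  [[0,0,0],[-0.2,-0.15,7.9],255],
  [[0,0,0],[-0.2,-0.15,7.9],255],
  [[0,0,0],[-0.2,-0.15,7.9],255],
])

```text
clock: 26.8
tcp_pos: [0.4698, -0.1683, 0.0184]
orientation: [0.001, -0.057, 0.998, -0.0]
wrist_force: [0.5, -0.5, -2.5]
finger_gap: 0.0428
grip_force: 62.4
```

carry_out([
  [[0,0,0],[0,0,0.15],255],
  [[0,0,0],[0,0,0.15],255],
  [[0,0,0],[0,0,0.15],115],
  [[0,0,0],[0,0,0.15],100],
  [[0,0,0],[0,0,0.15],95],
  [[0,0,0],[0,0,-1.5],95],
  [[0,0,0],[0,0,-6],90],
  [[0,0,0],[0,0,-12],60],
])

```text
clock: 27.8
tcp_pos: [0.4681, -0.1675, 0.1378]
orientation: [-0.001, -0.057, 0.998, 0.001]
wrist_force: [1.2, -0.6, 0.8]
finger_gap: 0.0649
grip_force: 0.0
```

Run:
```python
from m1 import *
s=env.get_state(); print(s['tcp_pos'],tooly(),s['finger_gap'])
print(go([.5573,.3232,.15],9.6))
p,d,c=look('wrist'); X=cloud(d,c); m=(masks(p)['blue']>0)&(np.abs(X[...,2]-.045)<.004)&(np.hypot(X[...,0]-.467,X[...,1]+.168)<.05)
print(m.sum(),*rect(X[m]),np.median(X[m][:,2]))
```

```text
[ 0.46812013 -0.16750487  0.13776649] 96.57759782516243 0.0648741497423015
([0.0, -0.2, 87.0], [-14.48, 47.73, -1.15])
1467 [ 467.9 -167.3] [44.3 44.1] 6.7 0.04433763014420883
```

carry_out([
  [[0,0,10.6],[-1.8,6,-2],0],
  [[0,0,21.2],[-3.6,12,-2],0],
  [[0,0,31.8],[-5.4,18,-2],0],
  [[0,0,42.4],[-7.2,24,-2],0],
  [[0,0,53],[-9,30,-2],0],
  [[0,0,63.6],[-10.8,36,-2],0],
  [[0,0,74.2],[-12.6,42,-2],0],
  [[0,0,84.8],[-14.5,47.7,-2],0],
])

```text
clock: 28.85
tcp_pos: [0.55, 0.2773, 0.158]
orientation: [0.001, 0.585, 0.811, 0.0]
wrist_force: [1.5, -0.0, 0.3]
finger_gap: 0.0854
grip_force: 0.0
```

carry_out([
  [[0,0,2.2],[0,0,1],0],
  [[0,0,2.2],[0,0,2],0],
  [[0,0,2.2],[0,0,3],0],
  [[0,0,2.2],[0,0,3],0],
  [[0,0,2.2],[0,0,3],0],
  [[0,0,2.2],[0,0,3],0],
  [[0,0,2.2],[0,0,3],0],
  [[0,0,2.2],[0,0,3],0],
])

```text
clock: 29.85
tcp_pos: [0.5499, 0.2755, 0.1283]
orientation: [0.001, 0.598, 0.801, 0.001]
wrist_force: [0.7, 0.3, 0.2]
finger_gap: 0.0855
grip_force: 0.0
```

Run:
```python
from m1 import *
s=env.get_state(); print(s['tcp_pos'],tooly(),s['joint_pos'][5])
p,d,c=look('wrist','w11.png'); X=cloud(d,c)
m=(masks(p)['red']>0)&(np.abs(X[...,2]-.054)<.003)&(np.hypot(X[...,0]-.557,X[...,1]-.323)<.05); r=rect(X[m])
print(m.sum(),*r,np.median(X[m][:,2]))
print(go([*(r[0]/1000),.022],9.6))
```

```text
[0.54994222 0.27545676 0.12831699] 16.49148793568781 1.6170316337609447
1018 [558.  323.9] [12.1 44.1] 9.7 0.053487199529413734
([0.1, 0.0, 6.9], [4.42, 2.14, 10.62])
```

View pics/w11.png

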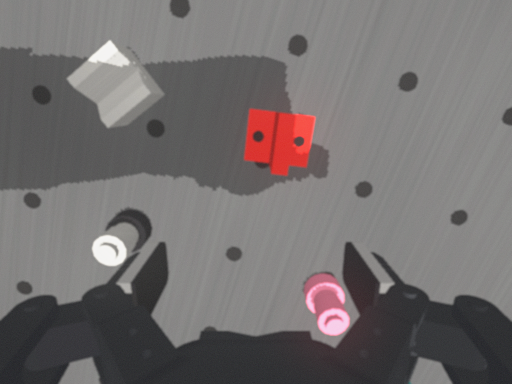

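The red plate is at (282,140), clear of the plain V-block (115,85) and the plain bolt (115,245).

carry_out([
  [[0,0,6.9],[4.4,2.1,0],0],
  [[0,0,6.9],[4.4,2.1,3],0],
  [[0,0,6.9],[4.4,2.1,5],0],
  [[0,0,6.9],[4.4,2.1,5],0],
  [[0,0,6.9],[4.4,2.1,5],0],
  [[0,0,6.9],[4.4,2.1,5],0],
  [[0,0,6.9],[4.4,2.1,5],0],
  [[0,0,6.9],[4.4,2.1,5],0],
])

```text
clock: 30.9
tcp_pos: [0.5578, 0.3236, 0.0786]
orientation: [0.001, 0.646, 0.764, 0.001]
wrist_force: [0.1, -0.8, -0.4]
finger_gap: 0.0856
grip_force: 0.0
```

Run:
```python
from h import *
s=env.get_state(); print(s['tcp_pos'],tooly(),go([.558,.3239,.022],9.7))
```

```text
[0.55780014 0.32364037 0.07861872] 9.588516420790137 ([0.1, -0.0, -0.1], [0.02, 0.01, 5.66])
```

carry_out([
  [[0,0,0],[0,0,3],0],
  [[0,0,0],[0,0,5],0],
  [[0,0,0],[0,0,5.6],0],
  [[0,0,0],[0,0,5.6],0],
  [[0,0,0],[0,0,5.6],255],
  [[0,0,0],[0,0,5.6],255],
  [[0,0,0],[0,0,5.6],255],
  [[0,0,0],[0,0,5.6],255],
], force=60)

```text
clock: 31.9
tcp_pos: [0.5576, 0.3237, 0.0223]
orientation: [0.0, 0.646, 0.764, 0.001]
wrist_force: [-5.8, -0.1, 6.3]
finger_gap: 0.0122
grip_force: 4.3
```

carry_out([
  [[0,0,0],[0,0,0],255],
  [[0,0,0],[0,0,0],255],
  [[0,0,0],[0,0,0],255],
  [[0,0,0],[0,0,-0.5],255],
  [[0,0,0],[0,0,-2],255],
  [[0,0,0],[0,0,-5],255],
  [[0,0,0],[0,0,-10],255],
  [[0,0,0],[0,0,-13],255],
])

```text
clock: 32.9
tcp_pos: [0.5582, 0.3239, 0.1554]
orientation: [0.001, 0.646, 0.764, 0.002]
wrist_force: [0.3, -0.1, -2.5]
finger_gap: 0.011
grip_force: 58.9
```

Run:
```python
from h import *
s=env.get_state(); print(s['tcp_pos'],s['finger_gap'],s['grip_force'],go([.4786,-.2643,.15],6.6))
```

```text
[0.55816643 0.32389308 0.15544468] 0.010975862630128255 58.85874688625336 ([0.2, -0.0, 3.0], [-56.67, -17.65, 0.44])
```

carry_out([
  [[0,0,3],[-5.5,-1.7,-2],255],
  [[0,0,3],[-11,-3.4,-2],255],
  [[0,0,3],[-17,-5.3,-2],255],
  [[0,0,3],[-22.5,-7,-2],255],
  [[0,0,3],[-28,-8.7,-2],255],
  [[0,0,3],[-33.5,-10.4,-2],255],
  [[0,0,3],[-39,-12.1,-2],255],
  [[0,0,3],[-44.5,-13.9,-2],255],
])

```text
clock: 33.9
tcp_pos: [0.494, -0.1401, 0.1729]
orientation: [0.001, 0.665, 0.747, 0.001]
wrist_force: [1.7, -0.5, -2.6]
finger_gap: 0.0113
grip_force: 59.1
```

carry_out([
  [[0,0,0],[0,0,0],255],
  [[0,0,0],[0,0,0],255],
  [[0,0,0],[0,0,0],255],
  [[0,0,0],[0,0,0],255],
  [[0,0,0],[0,0,0],255],
  [[0,0,0],[0,0,0],255],
  [[0,0,0],[0,0,0],255],
  [[0,0,0],[0,0,0],255],
])

```text
clock: 34.9
tcp_pos: [0.4945, -0.1384, 0.172]
orientation: [0.0, 0.665, 0.747, 0.0]
wrist_force: [0.7, -0.2, -3.4]
finger_gap: 0.0114
grip_force: 59.2
```

Run:
```python
from h import *
s=env.get_state(); print(s['tcp_pos'],tooly(),s['finger_gap'],s['grip_force'],go([.4786,-.2643,.12],6.6))
```

```text
[ 0.49451268 -0.13835787  0.17196188] 6.591951764416519 0.011412695852602468 59.159258008003235 ([0.1, 0.0, -0.0], [-12.33, -3.03, 5.19])
```

carry_out([
  [[0,0,0],[-6,-1.5,0],255],
  [[0,0,0],[-12.3,-3,1],255],
  [[0,0,0],[-12.3,-3,4],255],
  [[0,0,0],[-12.3,-3,6],255],
  [[0,0,0],[-12.3,-3,6],255],
  [[0,0,0],[-12.3,-3,6],255],
  [[0,0,0],[-12.3,-3,6],255],
  [[0,0,0],[-12.3,-3,6],255],
])

```text
clock: 35.9
tcp_pos: [0.4795, -0.2641, 0.1129]
orientation: [0.001, 0.665, 0.747, 0.0]
wrist_force: [-0.3, -0.5, -2.9]
finger_gap: 0.0112
grip_force: 58.9
```

Run:
```python
from m1 import *
s=env.get_state(); print(s['tcp_pos'],s['finger_gap'],s['grip_force'],tooly())
p,d,c=look('wrist','w12.png'); X=cloud(d,c); A=rot(s['orientation']); T=(X-s['tcp_pos'])@A
b=(masks(p)['red']>0)&(np.abs(T)<[.04,.04,.05]).all(-1); B=T[b]
zt=np.percentile(B[:,2],2); top=B[B[:,2]<zt+.003]; print('top z',zt,*rect(top), 'base max z',np.percentile(B[:,2],99))
P=A@[*(rect(top)[0]/1000),0]; print(P,go([.4786-P[0],-.2643-P[1],.0315],6.6))
```

```text
[ 0.47950376 -0.26413127  0.11286482] 0.011212967163192934 58.94381761550903 6.619650368611533
top z -0.03259950237823714 [2.  3.9] [35.6 44.5] 64.7 base max z 0.022053156260161917
[3.64343948e-03 2.43624794e-03 6.68761863e-06] ([0.1, 0.1, 0.0], [-0.21, -0.48, 8.12])
```

View pics/w12.png

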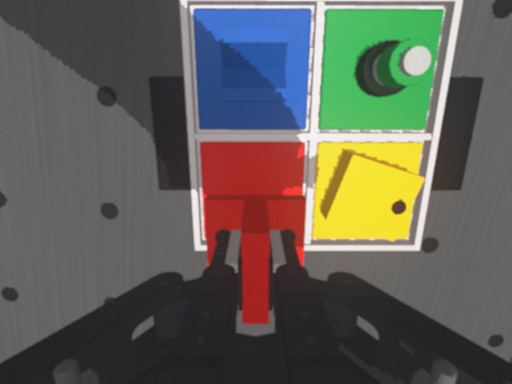

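The T-stop hangs upright at (255,270) over the red bay. Blue, green and yellow sit well in their bays.

carry_out([
  [[0,0,0],[-0.1,-0.1,3],255],
  [[0,0,0],[-0.1,-0.1,5.5],255],
  [[0,0,0],[-0.1,-0.1,7],255],
  [[0,0,0],[-0.1,-0.1,7.8],255],
  [[0,0,0],[-0.1,-0.1,8.1],255],
  [[0,0,0],[-0.1,-0.1,8.15],255],
  [[0,0,0],[-0.1,-0.1,8.15],255],
  [[0,0,0],[-0.1,-0.1,8.15],255],
])

```text
clock: 36.95
tcp_pos: [0.4785, -0.2653, 0.0314]
orientation: [0.001, 0.665, 0.747, 0.0]
wrist_force: [-1.9, 2.0, 6.0]
finger_gap: 0.011
grip_force: 60.4
```

carry_out([
  [[0,0,0],[0,0,0],180],
  [[0,0,0],[0,0,0],150],
  [[0,0,0],[0,0,0],140],
  [[0,0,0],[0,0,-1],140],
  [[0,0,0],[0,0,-5],140],
  [[0,0,0],[0,0,-10],140],
  [[0,0,0],[0,0,-15],140],
  [[0,0,0],[0,0,-15],140],
])

```text
clock: 37.95
tcp_pos: [0.4804, -0.267, 0.1859]
orientation: [0.005, 0.665, 0.747, 0.001]
wrist_force: [-0.1, -0.4, 0.6]
finger_gap: 0.0385
grip_force: 0.0
```

carry_out([
  [[0,0,0],[2,1,-6],140],
  [[0,0,0],[2,8,-6],140],
  [[0,0,0],[2,8,-6],140],
  [[0,0,0],[2,8,-6],140],
  [[0,0,0],[2,8,-6],140],
  [[0,0,0],[2,8,-6],140],
  [[0,0,0],[2,8,-6],140],
  [[0,0,0],[2,8,-6],140],
])

```text
clock: 38.95
tcp_pos: [0.5547, -0.2362, 0.2407]
orientation: [0.001, 0.665, 0.746, 0.0]
wrist_force: [0.1, 0.4, -0.4]
finger_gap: 0.0385
grip_force: 0.0
```

Run:
```python
from m1 import *
s=env.get_state(); print(s['clock'],s['tcp_pos'],s['wrist_force'])
p,d,c=look('wrist','w13.png'); X=cloud(d,c); M=masks(p)
for k,z,ctr in(('red',.063,(.4786,-.2643)),('yellow',.033,(.575,-.2531)),('green',.059,(.5638,-.1567)),('blue',.045,(.4674,-.1679))):
    m=(M[k]>0)&(np.abs(X[...,2]-z)<.004)&(np.hypot(X[...,0]-ctr[0],X[...,1]-ctr[1])<.05); print(k,m.sum(),*rect(X[m]),np.median(X[m][:,2]).round(4),np.round(ctr,4))
```

```text
38.95 [ 0.55473608 -0.23621603  0.24073574] [ 0.08808026  0.43250785 -0.36047515]
red 432 [ 480.  -264.7] [12.2 43.9] 6.7 0.0623 [ 0.4786 -0.2643]
yellow 2157 [ 574.1 -252.5] [56.4 60.3] 78.7 0.0325 [ 0.575  -0.2531]
green 249 [ 564.3 -156. ] [26.1 25.7] 34.5 0.0586 [ 0.5638 -0.1567]
blue 883 [ 468.8 -167.9] [44.4 42.7] 6.6 0.0441 [ 0.4674 -0.1679]
```

View pics/w13.png

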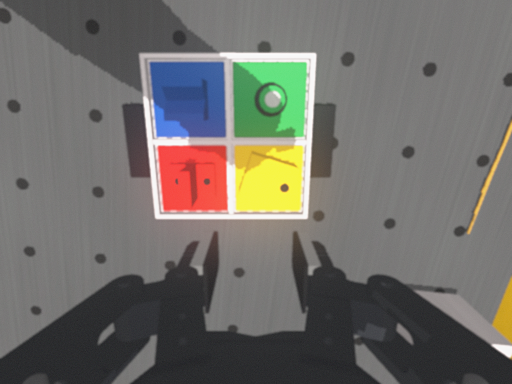

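All four parts stand upright in their bays: blue (188,98), green (271,99), red (192,180) and yellow (269,178). Each is within 2 mm of centre and the gripper is clear, so I'm handing in.

```bash
python3 -c "
from workcell import env
print(env.hand_in())"
```

```text
the job is handed in; nothing more can be done
None
```

I tipped the spacer, packed all four parts upright in the bays of their own colour (each measured within 2 mm of the bay centre), left the bare-steel bolt and V-block alone, and handed the job in at about 39 s; the hand-in returned no verdict.

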